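# Dose glaze medium into a cup with a two-stop bench dispenser

### The job

Without tipping it over, bring the open clay cup under the spout of the bench dispenser, standing upright on the bench and centred below the outlet. Then press the plunger gently down until it bears on its first stop and rest there for a good second without giving way, press on firmly to the second stop and stay there a moment to clear the spout, and let the plunger come up slowly with you, not springing back, until it is fully up. Leave the cup standing under the spout and do not disturb the other things on the bench.

Things in the scene. Friction and masses are not known exactly. Their poses are not given: they have to be found in the camera images.
- cup_mid (a point): Open, empty cup of bare buff clay, round, no handle, 80 mm high, 58 mm across at the foot, 64 mm at the rim, wall 4 mm, about 160 g, loose on the bench, to the left or right of the dispenser (a closed, dark-lidded glaze jar stands on the other side). The point is on its axis, half-way up (40 mm above the bench). z is the cup's axis, upward.
- dispenser: Bench dispenser, screwed to the bench: a white jar 112 mm across on a round steel plate 152 mm across and 6 mm thick, with a pump on top; 260 mm high in all. Origin on the bench, on the upright pump axis. z is up; -x points level from the pump axis towards the spout's outlet.
- spout_tip (a point): Outlet of the dispenser: open lower end of a 10 mm steel tube, 112 mm above the bench, 115 mm out from the pump axis. The tube leaves the pump level at 146 mm height and bends down at its end. x points level back to the pump axis, -x to the free side. A gripper upright above the cup would strike the tube: come tilted from the free side, or set the cup down short and slide it in.
- plunger_top (a point): Middle of the flat top of the plunger's black mushroom head, 52 mm across and 16 mm thick, on the pump axis, 260 mm above the bench when fully up. Moves straight down when pressed. z is up.
- plunger (a joint): Travel of the plunger in m: 0 fully up, growing as it is pressed. A soft spring pushes back with 1.7 N at the top, under 4 N before the first stop. That stop is met after 12 to 26 mm, by the dose set on the knurled sleeve under the head; the setting changes and is not given: feel for it. Let go, it springs up at once; let it up at under 0.12 m/s.
- cushion (a joint): Travel in m of the sprung rubber cushion on top of the dose sleeve. It is the first stop, where the plunger lands: it stays at 0 until the push on the plunger reaches about 13 to 15 N, then gives way against a stiff spring to the second, solid stop at 0.008, with about 18 to 19 N on the plunger. It comes back to 0 by itself.
- jar_mid (a point): Bystander: closed white glaze jar, 68 mm across, 95 mm high; centre, half-way up.
- vase_mid (a point): Bystander: buff clay vase with a narrow neck, 104 mm across, 168 mm high; point on its axis, 84 mm up.
- pot_mid (a point): Bystander: low dark red glaze pot, 168 mm across, 90 mm high; point on its axis, 45 mm up.
- brush_mid (a point): Bystander: wooden-handled brush 190 mm long, lying on the bench behind the dispenser; near its middle.

How it is judged:
On the way, in this order (a step that is already met when the one before it is completed fails the run):
1. the cup stands upright on the bench with its axis within 15 mm of the spout's outlet, at rest and let go (horizontal distance between cup_mid and spout_tip below 0.015 m and angle between cup_mid's own z axis and vertical below 0.08 rad and height (world z) of cup_mid below 0.044 m and contact force between the fingers and cup below 0.2 N and linear speed of cup below 0.01 m/s), for 0.2 s.
2. with the cup there, the plunger bears on its first stop (at least 1 N on the cushion) and the cushion has not given way by more than 1.5 mm, for 0.8 s (contact force between plunger and cushion above 1 N and value of joint cushion below 0.0015 m and horizontal distance between cup_mid and spout_tip below 0.015 m), for 0.8 s.
3. with the cup there, the plunger is pressed to the second stop (cushion down at least 6.5 mm) for 0.2 s (value of joint cushion above 0.0065 m and horizontal distance between cup_mid and spout_tip below 0.015 m), for 0.2 s.
At the end, for the whole second after the job is handed in: The plunger is fully up (within 2 mm) with the cushion back up (within 1 mm), and the cup stands upright (within 0.08 rad) and at rest on the bench with its axis within 15 mm of the spout's outlet, seen from above (value of joint plunger below 0.002 m and value of joint cushion below 0.001 m and horizontal distance between cup_mid and spout_tip below 0.015 m and angle between cup_mid's own z axis and vertical below 0.08 rad and height (world z) of cup_mid below 0.044 m and linear speed of cup below 0.01 m/s); the robot touches nothing.
It fails at once if the plunger springs back: it rises faster than 0.12 m/s (velocity of joint plunger below -0.12 m/s).
It fails at once if the cup is tipped by more than 0.6 rad (angle between cup_mid's own z axis and vertical above 0.6 rad).
It fails at once if the glaze jar, vase, glaze pot or brush is moved by more than 25 mm (distance of any of jar_mid, vase_mid, pot_mid, brush_mid from where it was at the start of the episode above 0.025 m).
It also fails if it takes over 72 s, if anything falls off the work surface, if the arm or the gripper's body presses on something with over 40 N, if the wrist force passes 120 N, or if a joint passes its speed limit or range.

### The arm

A 6-joint arm with a two-finger parallel gripper is mounted at the origin on the work surface. World frame = base frame: x ahead of the robot, y to its left, z up, the work surface at z = 0. Lengths are in m, angles in rad, forces in N, time in s.
With the tool pointing down it reaches from about 0.2 to 0.875 m from the base axis. Payload 3.4 kg.
Tool frame: the origin (TCP) lies midway between the tips of the shut fingers; the grasp point (between the pads) lies 19 mm behind it (robot.tcp_to_grasp is the y of the grasp point in the tool frame, in m); y points along the fingers, z is the direction in which the jaws open and shut, and the axes are right-handed (so a half turn about y gives the same grasp; the last joint's range is limited). The gripper opens to 94 mm and grips with 3 to 60 N. Pads are 16 mm wide; open, the fingers measure 119 mm over their backs; the gripper's body (75 mm by 177 mm) begins 78 mm behind the grasp point.
Start: joints at [-1.337, 0.276, 1.505, -0, 1.361, -0.121], TCP at [0.2, -0.539, 0.205] pointing down, gripper open.
Joint ranges: [-2.89, 2.89], [-0.75, 2.08], [0.22, 2.7], [-1.18, 4.32], [0.11, 2.71], [-2.7, 2.7]. Speed limits (rad/s): [2.57, 2.57, 3.14, 3.14, 3.14, 3.14].

### API

Orientations are given as a unit quaternion [w, x, y, z].
In Python, from station import robot gives the robot as it stands.
- The arm moves only by the tool apply_moves, never from a script. Its argument "targets" is a list of rows, each a list of 3 entries, a list of its own where there are three numbers: the shift along the tool's x, y, z in cm, then the turn about the tool's y in rad, then the finger opening in cm, from 0 to 9.4. A call has 1 to 5 rows; each row is the pose to reach, as a shift and turn from the pose commanded when the call began, along the tool's axes at that moment; what a row does not reach only later rows make up. A row lasts 1/10 s, in which the tool goes at most 50 mm and 8.59 degrees, less where a joint would pass 70% of its speed; a pose out of reach is approached as far as the arm can. A call with a gripper value outside its range is refused whole. The fingers move at their own pace and stop on an object; "grip_force" is the grip in N (left out, the last holds). Time passes only in rows, so rows that repeat a pose let the fingers close. It gives the time, the measured TCP pose, the force and the opening at its end, in the units of the state.
- robot.get_state(): the state, without advancing time (a new reading comes with each control period).
- robot.snapshot(name): name is "scene" or "side" or "wrist"; returns the picture (480x640x3 uint8, blue, green, red); there is no depth.
- robot.get_calibration(name): a dict with "fx", "fy", "cx", "cy" (pixels), "pose" (4x4, takes a point from camera to world coordinates). Camera axes: x right, y up, looking along -z (the intrinsics and any distortion apply to the point x, -y, -z); pixel columns grow to the right and rows downward; lengths in m; the calibration is good to about 2 mm. The wrist camera is an equidistant fisheye: a pixel r from the principal point sees the ray r / f radians off the axis. A picture is of the moment at which its call begins: read the wrist's pose just before it. get_calibration takes no time and is no camera call; for the wrist camera it gives the pose at the moment of the call.
- robot.finish_job(): hands the job in, once; it reports no verdict.
The state is a dict: "time_s": time; "joint_pos": joint angles; "joint_vel": joint speeds; "tau": joint torques, N m; "eef_pos": TCP position; "orientation": TCP orientation; "ft_force": force on the tool from outside, world axes, zero at the start; "torque": the same for the moment, N m; "opening": finger opening in m.
Only numpy, scipy, OpenCV 4.12 (cv2) and the standard library are available. Lean on these libraries where they do the work, as an engineer would, in place of code of your own. Each camera call takes 0.05 s, during which the arm holds its last target.

## Working session

There is one attempt and no reset: what is moved stays moved. The work goes in short steps, Python scripts to look and compute and a tool call to move; the robot and the scene stay as the last step left them, time stands still between calls to the robot, and variables do not carry over. Pictures are saved under pics/ and viewed, and the job is handed in when it is done.

Besides the shell and the picture viewer there is one more tool, called after "Emit:" as name([rows], argument=value, ...), one row to a line, values as JSON. apply_moves: Moves the arm, as the interface text tells. Its arguments: {"type":"object","properties":{"targets":{"type":"array"},"grip_force":{"type":"number"}},"required":["targets"]}

```bash
mkdir -p pics; ls; python3 - <<'E'
from station import robot
import cv2,numpy as np
np.set_printoptions(precision=4,suppress=True)
for n in ["scene","side","wrist"]:
    c=robot.get_calibration(n); print(n,{k:v for k,v in c.items() if k!='pose'}); print(np.array(c['pose']))
    cv2.imwrite(f"pics/{n}0.png",robot.snapshot(n))
s=robot.get_state()
for k,v in s.items(): print(k,np.array(v))
print(robot.tcp_to_grasp)
E
```

```text
pics
scene {'fx': 564.6171957013013, 'fy': 564.6171957013013, 'cx': 331.6044018608138, 'cy': 238.50035071203544}
[[-0.8226 -0.3163  0.4725  1.13  ]
 [ 0.568  -0.4208  0.7073  0.7543]
 [-0.0249  0.8502  0.5258  0.728 ]
 [ 0.      0.      0.      1.    ]]
side {'fx': 489.95619688185377, 'fy': 489.95619688185377, 'cx': 314.0059009279, 'cy': 234.11903437825086}
[[-0.7926  0.3484 -0.5004  0.0438]
 [-0.6097 -0.4501  0.6524  0.781 ]
 [ 0.0021  0.8222  0.5692  0.8627]
 [ 0.      0.      0.      1.    ]]
wrist {'fx': 371.64829954431775, 'fy': 371.64829954431775, 'cx': 319.8999751110827, 'cy': 238.41009145551755}
[[ 0.3479  0.9096  0.227   0.2654]
 [-0.9375  0.3381  0.082  -0.515 ]
 [-0.0022 -0.2414  0.9704  0.3857]
 [ 0.      0.      0.      1.    ]]
time_s 0.15
joint_pos [-1.337   0.2764  1.5058  0.      1.3607 -0.121 ]
joint_vel [ 0.0019 -0.0032 -0.0038 -0.0012  0.0016  0.001 ]
tau [  0.0005 -40.4929 -23.743    0.0702   0.0315  -0.0001]
eef_pos [ 0.1997 -0.5388  0.2048]
orientation [ 0.1248 -0.1248  0.6965 -0.6955]
ft_force [ 0.7712 -0.0607 -0.0123]
torque [ 0.0503 -0.0433  0.0616]
opening 0.09390816966680582
-0.0188
```

View pics/scene0.png

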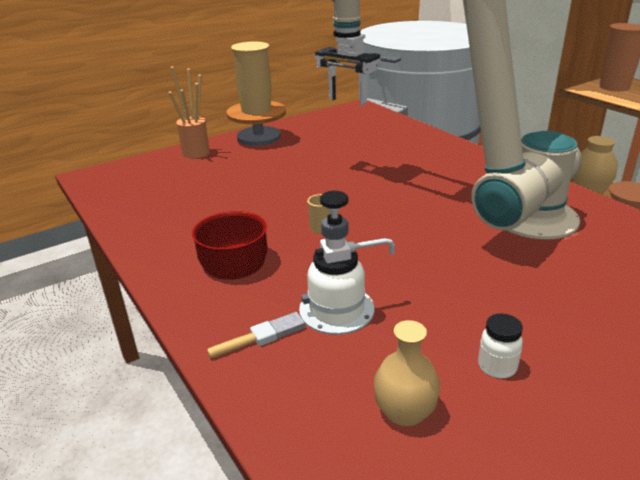

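View pics/side0.png

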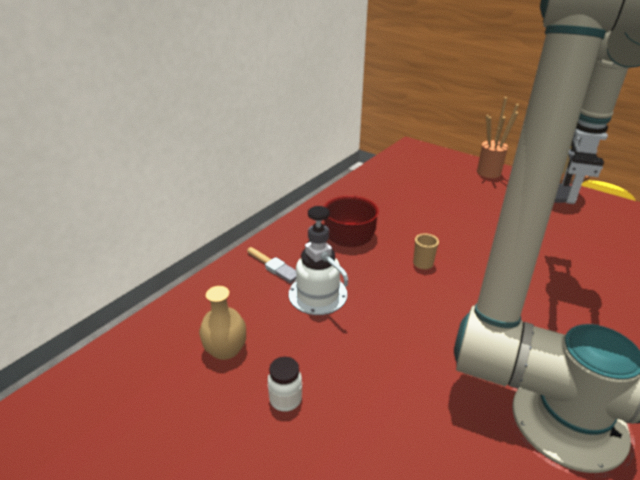

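View pics/wrist0.png

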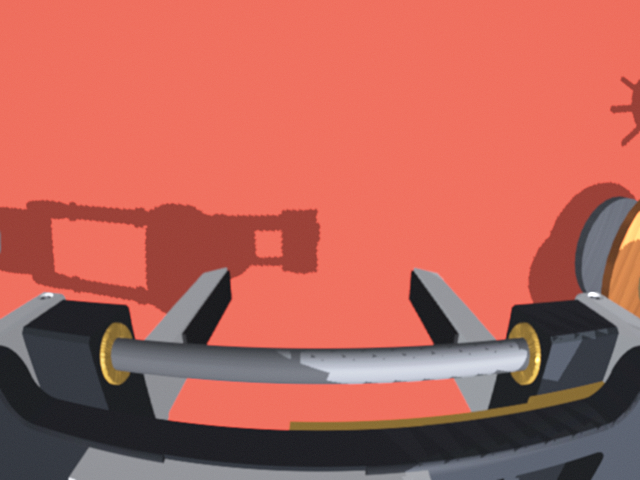

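The scene view shows the dispenser at about (335,270) with its spout tip near (392,250), and the cup behind it at (320,212). The jar is at (500,345), the vase at (407,375), the pot at (230,245) and the brush at (260,335). In the side view the cup is clear at (426,252). Next I'll zoom in to get exact pixels.

```bash
cat > h.py <<'E'
import numpy as np,cv2
from station import robot
np.set_printoptions(precision=4,suppress=True)
def ray(n,u,v,c=None):
    c=c or robot.get_calibration(n); P=np.array(c['pose'])
    x=(u-c['cx'])/c['fx']; y=(v-c['cy'])/c['fy']
    if n=='wrist':
        r=np.hypot(x,y); k=np.sin(r)/r if r>0 else 1; d=np.array([x*k,-y*k,-np.cos(r)])
    else: d=np.array([x,-y,-1.])
    d=P[:3,:3]@d; return P[:3,3],d/np.linalg.norm(d)
def onz(n,u,v,z,c=None):
    o,d=ray(n,u,v,c); return o+d*(z-o[2])/d[2]
def tri(a,b):
    A=np.zeros((3,3));B=np.zeros(3)
    for o,d in (a,b):
        M=np.eye(3)-np.outer(d,d);A+=M;B+=M@o
    p=np.linalg.solve(A,B); return p,[np.linalg.norm((np.eye(3)-np.outer(d,d))@(p-o)) for o,d in(a,b)]
def proj(n,p,c=None):
    c=c or robot.get_calibration(n); P=np.array(c['pose'])
    q=P[:3,:3].T@(np.array(p)-P[:3,3]); q=q*[1,-1,-1]
    if n=='wrist':
        th=np.arctan2(np.hypot(q[0],q[1]),q[2]); k=th/np.hypot(q[0],q[1])
    else: k=1/q[2]
    return np.array([c['fx']*q[0]*k+c['cx'],c['fy']*q[1]*k+c['cy']])
E
python3 - <<'E'
import cv2
def z(n,x,y,w,h,o):
    i=cv2.imread(f'pics/{n}0.png')[y:y+h,x:x+w]; cv2.imwrite('pics/'+o,cv2.resize(i,(800,600),interpolation=cv2.INTER_CUBIC))
z('scene',270,180,160,120*1,'zs.png'); z('side',270,195,200,150,'zd.png')
E
```

```text
(no output)
```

View pics/zs.png

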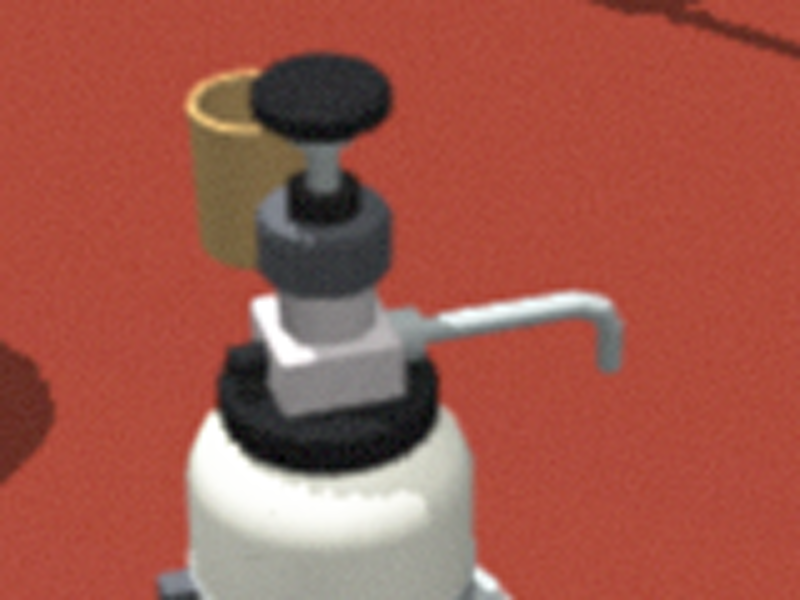

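View pics/zd.png

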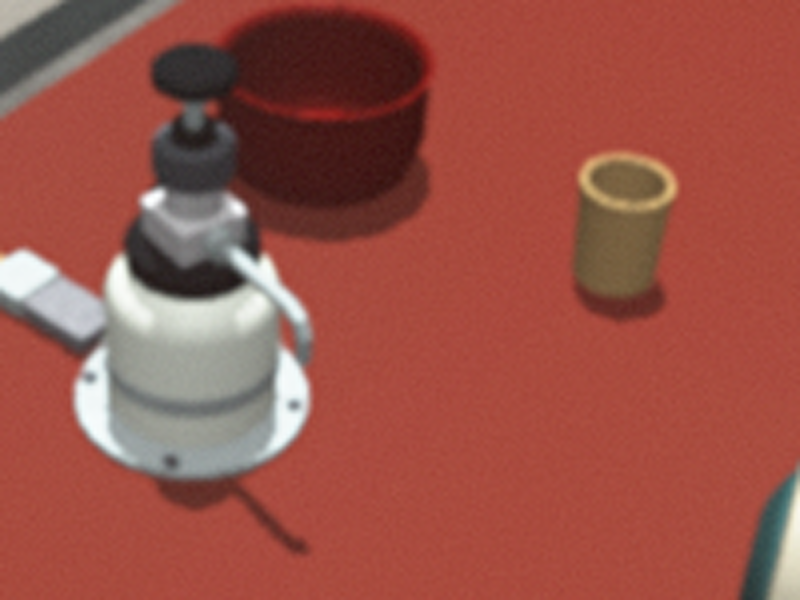

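```bash
python3 - <<'E'
from h import *
S=lambda u,v:ray('scene',u,v); D=lambda u,v:ray('side',u,v)
print('tip',tri(S(391.8,253.7),D(346.2,284.5)),onz('scene',391.8,253.7,.112),onz('side',346.2,284.5,.112))
print('head',tri(S(334.4,197.6),D(318.8,212)),onz('scene',334.4,197.6,.26),onz('side',318.8,212,.26))
print('cup',onz('side',427,240.3,.08))
print('plate scene',onz('scene',337,309,.006))
# plate side zoom
print('plate side',onz('side',270+192/4,195+395/4,.006))
print('jar top',onz('side',285,368,.095),onz('scene',504,328,.095))
print('vase',onz('side',218,294,.168),onz('scene',410,332,.168))
print('pot',onz('side',351,213,.09),onz('scene',230,237,.09))
E
```

```text
tip (array([0.5149, 0.0442, 0.1145]), [np.float64(0.0021053494261518463), np.float64(0.0021053494261518966)]) [0.5138 0.0445 0.112 ] [0.5176 0.0388 0.112 ]
head (array([0.6229, 0.008 , 0.2566]), [np.float64(0.0001393451639832167), np.float64(0.00013934516398322948)]) [0.6267 0.0137 0.26  ] [0.6197 0.0122 0.26  ]
cup [ 0.4672 -0.2832  0.08  ]
plate scene [0.6266 0.0129 0.006 ]
plate side [0.6219 0.0096 0.006 ]
jar top [0.481 0.304 0.095] [0.4921 0.3118 0.095 ]
vase [0.6795 0.2855 0.168 ] [0.6835 0.2874 0.168 ]
pot [ 0.7036 -0.2586  0.09  ] [ 0.7303 -0.2419  0.09  ]
```

Tip and pump axis agree across the two views. Spout outlet ≈ (0.515,0.042), pump axis ≈ (0.623,0.012), cup ≈ (0.467,-0.283). Since the tool always points down here, I'll check the gripper's shape before planning clearance at the tube.

```bash
python3 - <<'E'
from h import *
def z(n,x,y,w,h,o):
    i=cv2.imread(f'pics/{n}0.png')[y:y+h,x:x+w]; cv2.imwrite('pics/'+o,cv2.resize(i,(800,600),interpolation=cv2.INTER_CUBIC))
z('scene',290,10,160,120,'zg.png'); z('side',520,60,120,90,'zh.png')
from scipy.spatial.transform import Rotation as R
s=robot.get_state(); q=np.array(s['orientation'])
M=R.from_quat(q,scalar_first=True).as_matrix();print(M)
t=np.array(s['eef_pos'])
print('cam in tool',M.T@(np.array(robot.get_calibration('wrist')['pose'])[:3,3]-t))
for p in [[0,0,0],[0,-.097,0],[0,-.097,.0885],[0,-.097,-.0885],[.0375,-.097,0],[-.0375,-.097,0],[0,-.05,.047],[0,-.05,-.047]]:
    w=t+M@np.array(p); a=proj('scene',w);b=proj('side',w);print(p,(a-[290,10])*5,(b-[520,60])*800/120, proj('wrist',w))
E
```

```text
[[-0.9377 -0.0003  0.3474]
 [-0.3474  0.0013 -0.9377]
 [-0.0002 -1.     -0.0014]]
cam in tool [-0.0699 -0.181   0.0003]
[0, 0, 0] [283.9625 460.3886] [317.3662 893.6748] [319.485  284.7393]
[0, -0.097, 0] [281.9185 290.7863] [392.0801 674.7684] [318.9458 405.753 ]
[0, -0.097, 0.0885] [153.8854 270.3428] [364.081  582.2575] [579.9377 378.7246]
[0, -0.097, -0.0885] [417.3347 312.4086] [423.3578 778.1117] [ 58.805 378.118]
[0.0375, -0.097, 0] [318.6125 275.2896] [498.5757 687.9472] [319.0503 484.9105]
[-0.0375, -0.097, 0] [244.0033 306.7986] [287.1127 661.7787] [318.8529 284.6257]
[0, -0.05, 0.047] [215.0801 362.2736] [341.1764 730.7997] [434.4245 327.1506]
[0, -0.05, -0.047] [352.7881 386.7056] [369.8035 838.6653] [204.2752 326.936 ]
```

View pics/zg.png

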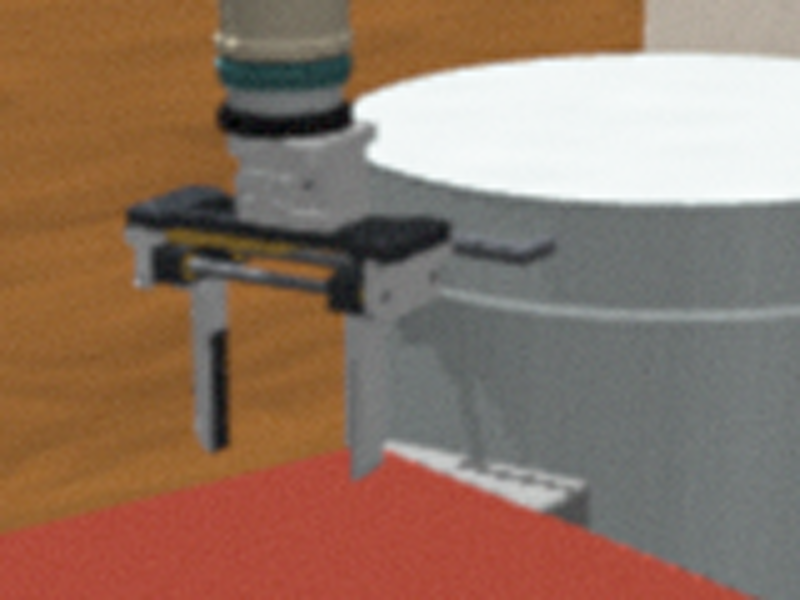

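View pics/zh.png

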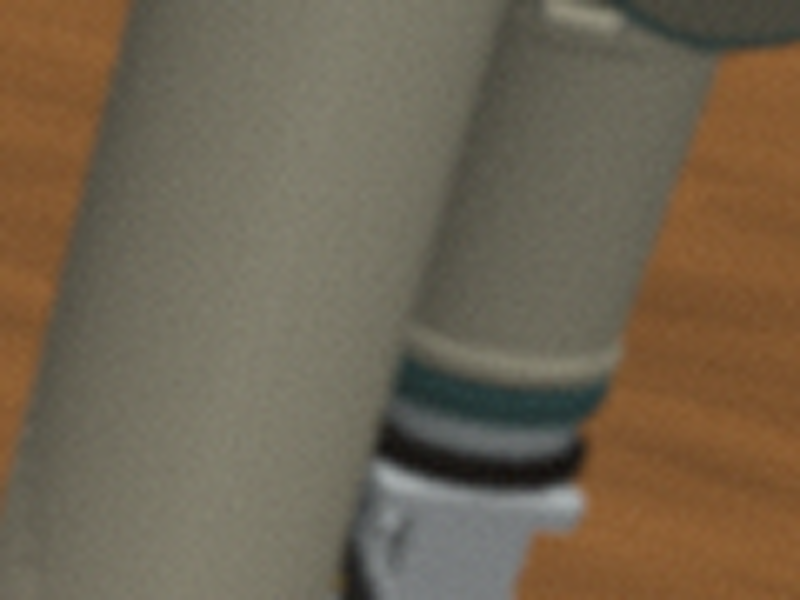

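The gripper zoom shows its 177 mm bar lying along the jaws, with the open rods between two end blocks. A high grip with the TCP at about z=0.064 therefore keeps the body around 10 mm above the tube. I'll grasp the cup near its rim, with the jaws across the spout and the camera on the free side, and move it in from that side.

```bash
cat >> h.py <<'E'
from scipy.spatial.transform import Rotation as R
def plan(p,ang=None):
    """shift in tool axes (cm), turn about tool y (rad) to bring TCP to p with tool x at world angle ang(deg)"""
    s=robot.get_state(); M=R.from_quat(s['orientation'],scalar_first=True).as_matrix(); t=np.array(s['eef_pos'])
    a=np.degrees(np.arctan2(M[1,0],M[0,0])); sh=100*M.T@(np.array(p)-t)
    print('t',s['time_s'],'pos',t,'xang',a,'tilt',M[2],'F',np.array(s['ft_force']),'op',s['opening'],'q',np.array(s['joint_pos']))
    print('shift cm',sh, 'turn', None if ang is None else -np.radians((ang-a+180)%360-180))
E
python3 -c "
from h import *
plan([.467,-.283,.2],-15.5)"
```

```text
t 0.15 pos [ 0.1997 -0.5388  0.2048] xang -159.67161790814842 tilt [-0.0002 -1.     -0.0014] F [ 0.7712 -0.0607 -0.0123] op 0.09390816966680582 q [-1.337   0.2764  1.5058  0.      1.3607 -0.121 ]
shift cm [-33.9534   0.5099 -14.6964] turn -2.5162694204244094
```

Emit:
apply_moves([
  [[-2,0,-0.8],-0.15,9.4],
  [[-4,0,-1.7],-0.3,9.4],
  [[-6,0,-2.5],-0.45,9.4],
  [[-8,0,-3.4],-0.6,9.4],
  [[-10,0,-4.3],-0.75,9.4],
], grip_force=10)

```text
time_s: 0.65
eef_pos: [0.279, -0.4633, 0.2052]
orientation: [0.373, -0.373, 0.601, -0.601]
ft_force: [-0.4, -0.0, -0.8]
opening: 0.0939
```

```bash
python3 -c "
from h import *
plan([.467,-.283,.2],-15.5)"
```

```text
t 0.65 pos [ 0.279  -0.4633  0.2052] xang -116.35450014716042 tilt [-0.0004 -1.     -0.0005] F [-0.4296 -0.0473 -0.7803] op 0.09385176251109428 q [-1.1574  0.225   1.5766  0.      1.3406 -0.6974]
shift cm [-24.5008   0.5218   8.8391] turn -1.760243093021055
```

Emit:
apply_moves([
  [[-2.0,0,0.8],-0.15,9.4],
  [[-4,0,1.5],-0.3,9.4],
  [[-6,0,2.2],-0.45,9.4],
  [[-8,0,3],-0.6,9.4],
  [[-10,0,3.8],-0.75,9.4],
])

```text
time_s: 1.15
eef_pos: [0.3579, -0.391, 0.2052]
orientation: [0.567, -0.567, 0.423, -0.422]
ft_force: [0.1, -0.3, 0.2]
opening: 0.0938
```

```bash
python3 -c "
from h import *
plan([.467,-.283,.2],-15.5)"
```

```text
t 1.15 pos [ 0.3579 -0.391   0.2052] xang -73.37573635834555 tilt [-0.0005 -1.     -0.0002] F [ 0.1216 -0.3085  0.2153] op 0.09384125638429201 q [-0.9609  0.2087  1.5983 -0.      1.3351 -1.251 ]
shift cm [-7.232   0.522  13.5432] turn -1.0101221564693224
```

Emit:
apply_moves([
  [[-1.0,0,2],-0.15,9.4],
  [[-2,0,4],-0.3,9.4],
  [[-3,0,6],-0.45,9.4],
  [[-4.2,0,8],-0.6,9.4],
  [[-5.2,0,10],-0.75,9.4],
])

```text
time_s: 1.65
eef_pos: [0.4392, -0.3129, 0.2052]
orientation: [0.682, -0.682, 0.186, -0.185]
ft_force: [-0.1, -0.2, -0.5]
opening: 0.0939
```

```bash
python3 -c "
from h import *
plan([.467,-.283,.16],-15.5)"
```

```text
t 1.65 pos [ 0.4392 -0.3129  0.2052] xang -30.398937833013772 tilt [-0.0007 -1.      0.0001] F [-0.07   -0.211  -0.5305] op 0.09385964151959812 q [-0.748   0.2227  1.5796 -0.      1.34   -1.7883]
shift cm [0.8828 4.5196 3.9851] turn -0.2600355202360395
```

Emit:
apply_moves([
  [[0.4,1,2],-0.13,9.4],
  [[0.9,3,4],-0.26,9.4],
  [[0.9,4.5,4],-0.26,9.4],
  [[0.9,4.5,4],-0.26,9.4],
])

```text
time_s: 2.05
eef_pos: [0.4659, -0.2825, 0.1581]
orientation: [0.701, -0.699, 0.099, -0.096]
ft_force: [0.3, 0.4, -0.4]
opening: 0.094
```

```bash
python3 -c "
from h import *
plan([.467,-.283,.066],-15.5)
c=robot.get_calibration('wrist')
print(proj('wrist',[.467,-.283,.08],c))
i=robot.snapshot('wrist');cv2.imwrite('pics/w1.png',i)
np.save('c1.npy',c,allow_pickle=True)
"
```

```text
t 2.05 pos [ 0.4659 -0.2825  0.1581] xang -15.79736402032129 tilt [-0.0049 -1.      0.0019] F [ 0.2888  0.4312 -0.4439] op 0.09399372239509977 q [-0.6727  0.2651  1.6422 -0.0002  1.2396 -1.9677]
shift cm [ 0.1602  9.2138 -0.0348] turn -0.005189981231573704
[319.3892 247.2748]
```

View pics/w1.png

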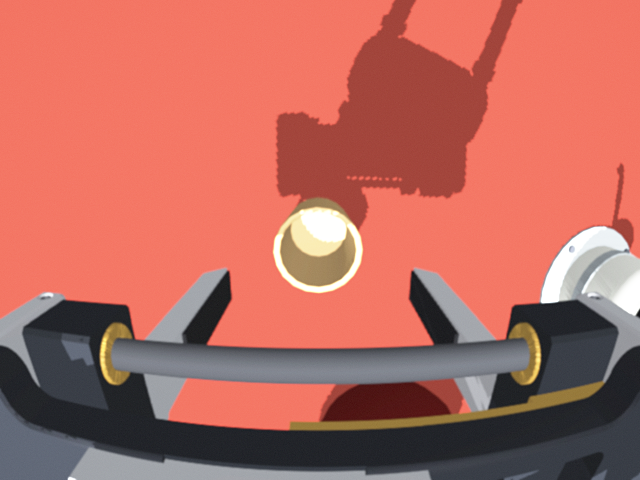

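The rim's centre is at about (318,246), against a prediction of (319,247), so the cup is located to within about 1 mm. Now I'll descend and close.

Emit:
apply_moves([
  [[0,3,0],0,9.4],
  [[0,6,0],0,9.4],
  [[0,8,0],0,9.4],
  [[0,9.3,0],0,9.4],
  [[0,9.3,0],0,9.4],
], grip_force=10)

```text
time_s: 2.6
eef_pos: [0.4661, -0.2842, 0.0666]
orientation: [0.701, -0.7, 0.099, -0.097]
ft_force: [-0.4, 0.5, 0.5]
opening: 0.0937
```

Emit:
apply_moves([
  [[0,0.1,0],0,6],
  [[0,0.1,0],0,6],
  [[0,0.1,0],0,6],
  [[0,0.1,0],0,6],
  [[0,0.1,0],0,6],
])

```text
time_s: 3.1
eef_pos: [0.4674, -0.2844, 0.0671]
orientation: [-0.7, 0.701, -0.097, 0.098]
ft_force: [-0.1, 0.1, 1.8]
opening: 0.0618
```

```bash
python3 -c "
from h import *
plan([.467,-.283,.066],-15.5)"
```

```text
t 3.1 pos [ 0.4674 -0.2844  0.0671] xang -15.859133835246018 tilt [ 0.0012 -1.     -0.0005] F [-0.1075  0.0754  1.8435] op 0.0617831645346711 q [-0.6738  0.3478  1.7722 -0.      1.0203 -1.9678]
shift cm [-0.0806  0.1142  0.1252] turn -0.006268067880357782
```

Emit:
apply_moves([
  [[0,0,0],0,5.5],
  [[0,0,0],0,5.5],
  [[0,0,0],0,5.5],
])

```text
time_s: 3.4
eef_pos: [0.4675, -0.2844, 0.0671]
orientation: [-0.7, 0.701, -0.097, 0.098]
ft_force: [-0.8, 0.5, 4.9]
opening: 0.0619
```

Emit:
apply_moves([
  [[0,-0.4,0],0,5.5],
  [[0,-0.8,0],0,5.5],
  [[0,-1.2,0],0,5.5],
  [[0,-1.6,0],0,5.5],
  [[0,-1.6,0],0,5.5],
])

```text
time_s: 3.9
eef_pos: [0.4674, -0.2845, 0.083]
orientation: [-0.7, 0.701, -0.097, 0.098]
ft_force: [0.6, 0.1, -0.8]
opening: 0.0624
```

```bash
python3 -c "
from h import *
plan([.467,-.283,.066],-15.5)
cv2.imwrite('pics/w2.png',robot.snapshot('wrist'))
i=robot.snapshot('side');cv2.imwrite('pics/d2.png',cv2.resize(i[180:330,300:500],(800,600)))"
```

```text
t 3.9 pos [ 0.4674 -0.2845  0.083 ] xang -15.85677140987917 tilt [ 0.001  -1.     -0.0005] F [ 0.6195  0.0683 -0.778 ] op 0.062435011666546615 q [-0.6738  0.3312  1.7514 -0.0001  1.0578 -1.9678]
shift cm [-0.0835  1.7035  0.1309] turn -0.006226835779373786
```

View pics/w2.png

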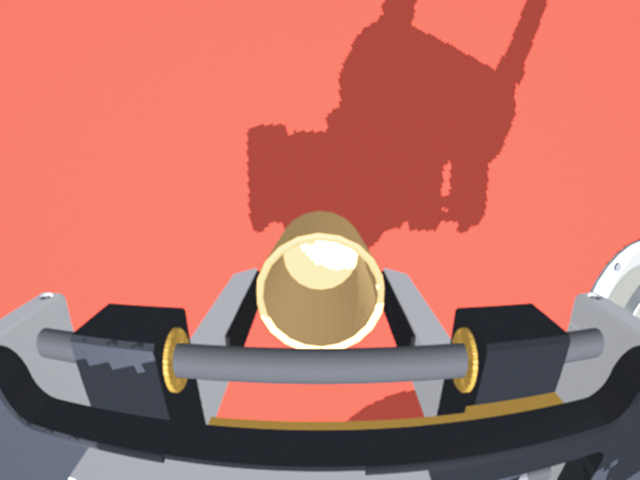

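View pics/d2.png

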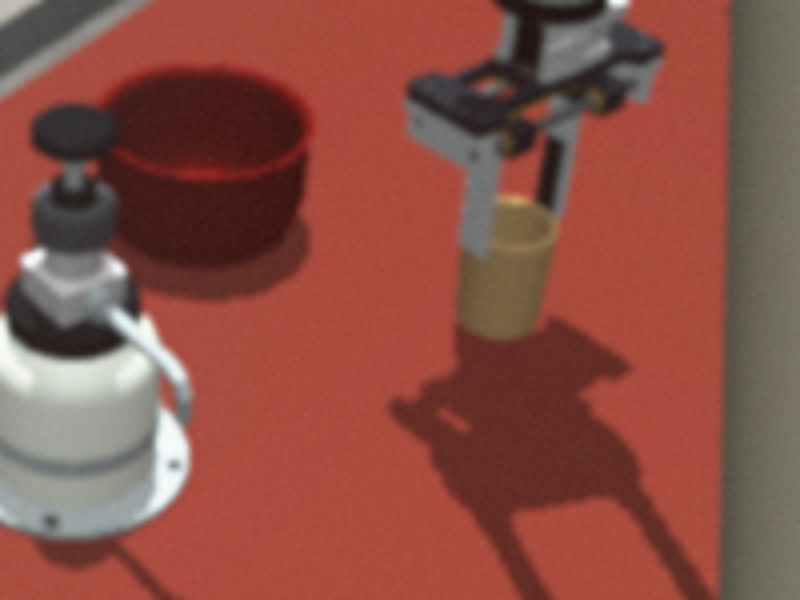

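The cup is lifted and upright, held just below the rim. The body sits well clear, at about z=0.18. I'll carry it to a staging point on the free side of the spout.

```bash
python3 -c "
from h import *
plan([.448,.061,.083],-15.5)"
```

```text
t 4.0 pos [ 0.4671 -0.2842  0.0825] xang -15.859347684012473 tilt [ 0.0001 -1.     -0.0001] F [-0.243   0.3238 -2.3699] op 0.06217920449319114 q [-0.6739  0.3317  1.7522 -0.0001  1.0576 -1.9678]
shift cm [-11.2698  -0.0529  32.6855] turn -0.006271800245433903
```

Emit:
apply_moves([
  [[-0.4,0,1],0,5.5],
  [[-1,0,3],0,5.5],
  [[-1.8,0,5.2],0,5.5],
  [[-2.6,0,7.4],0,5.5],
  [[-3.4,0,9.7],0,5.5],
])

```text
time_s: 4.5
eef_pos: [0.4602, -0.1799, 0.0822]
orientation: [0.701, -0.7, 0.098, -0.097]
ft_force: [0.6, 0.2, -0.9]
opening: 0.0624
```

Emit:
apply_moves([
  [[-0.8,0,2.4],0,5.5],
  [[-1.7,0,4.8],0,5.5],
  [[-2.6,0,7.2],0,5.5],
  [[-3.4,0,9.6],0,5.5],
  [[-4.2,0,12],0,5.5],
])

```text
time_s: 5.0
eef_pos: [0.4524, -0.0529, 0.0823]
orientation: [0.7, -0.7, 0.098, -0.097]
ft_force: [-0.6, -0.2, -0.9]
opening: 0.0623
```

Emit:
apply_moves([
  [[-0.8,0,2.4],0,5.5],
  [[-1.7,0,4.8],0,5.5],
  [[-2.5,0,7.2],0,5.5],
  [[-3.2,0,9.2],0,5.5],
  [[-3.7,0,10.5],0,5.5],
])

```text
time_s: 5.5
eef_pos: [0.4452, 0.0584, 0.0823]
orientation: [0.701, -0.7, 0.097, -0.097]
ft_force: [0.1, 0.9, -1.4]
opening: 0.0622
```

```bash
python3 -c "
from h import *
plan([.515,.042,.083],-15.5)
i=robot.snapshot('scene');cv2.imwrite('pics/s3.png',cv2.resize(i[150:330,260:500],(800,600)))
c=robot.get_calibration('wrist');print(proj('wrist',[.515,.042,.112],c),proj('wrist',[.623,.012,.26],c))
cv2.imwrite('pics/w3.png',robot.snapshot('wrist'))
"
```

```text
t 5.5 pos [0.4452 0.0584 0.0823] xang -15.792990706913812 tilt [-0.0009 -1.      0.0003] F [ 0.0523  0.9154 -1.3507] op 0.06217496303961596 q [-0.0253  0.1996  1.9514  0.0007  0.9915 -1.3208]
shift cm [ 7.1587 -0.0751  0.3231] turn -0.005113652513391989
[323.5724 427.8081] [325.0805 728.3297]
```

View pics/s3.png

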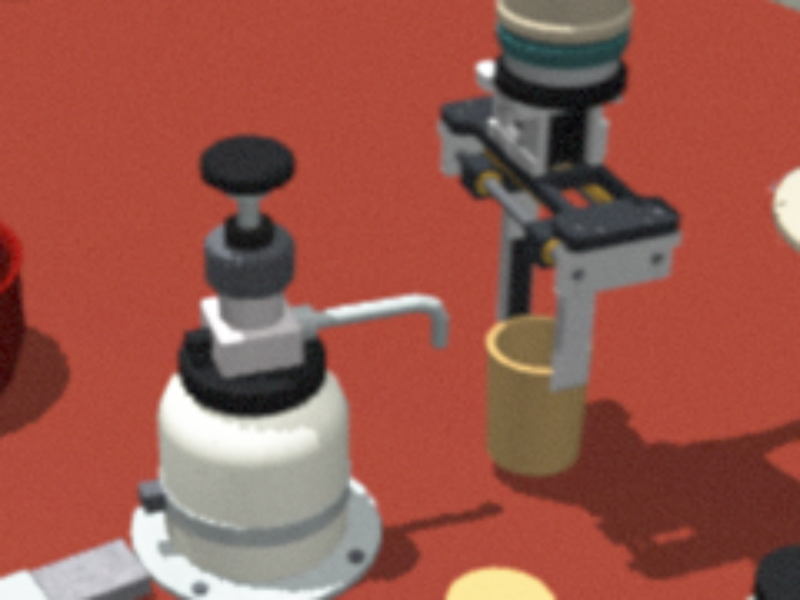

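View pics/w3.png

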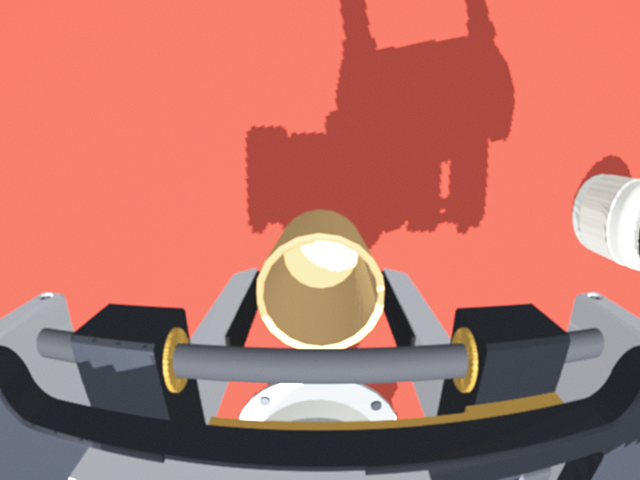

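The scene shows the cup upright in front of the spout tip, and in the wrist view the dispenser plate is centred laterally at about column 318. Moving in, then lowering.

Emit:
apply_moves([
  [[1,0,0.2],0,5.5],
  [[2.4,0,0.3],0,5.5],
  [[3.8,0,0.3],0,5.5],
  [[5,0,0.3],0,5.5],
  [[6,0,0.3],0,5.5],
])

```text
time_s: 6.1
eef_pos: [0.5067, 0.0419, 0.0823]
orientation: [-0.7, 0.7, -0.098, 0.098]
ft_force: [-1.6, -0.2, -1.0]
opening: 0.0619
```

Emit:
apply_moves([
  [[0.5,0,0],0,5.5],
  [[0.9,0,0],0,5.5],
  [[0.9,0,0],0,5.5],
])

```text
time_s: 6.4
eef_pos: [0.5138, 0.0403, 0.0823]
orientation: [-0.7, 0.7, -0.098, 0.098]
ft_force: [-0.6, 0.2, -1.4]
opening: 0.0619
```

```bash
python3 -c "
from h import *
plan([.515,.042,.067],-15.5)
i=robot.snapshot('scene');cv2.imwrite('pics/s4.png',cv2.resize(i[180:300,310:470],(800,600)))
i=robot.snapshot('side');cv2.imwrite('pics/d4.png',cv2.resize(i[180:330,260:460],(800,600)))
"
```

```text
t 6.4 pos [0.5138 0.0403 0.0823] xang -15.87545608425122 tilt [-0.0002 -1.     -0.0001] F [-0.5677  0.1996 -1.3732] op 0.06194490482022509 q [-0.0568  0.29    1.8185 -0.0001  1.0333 -1.3505]
shift cm [0.0635 1.5322 0.199 ] turn -0.0065529448668291265
```

View pics/s4.png

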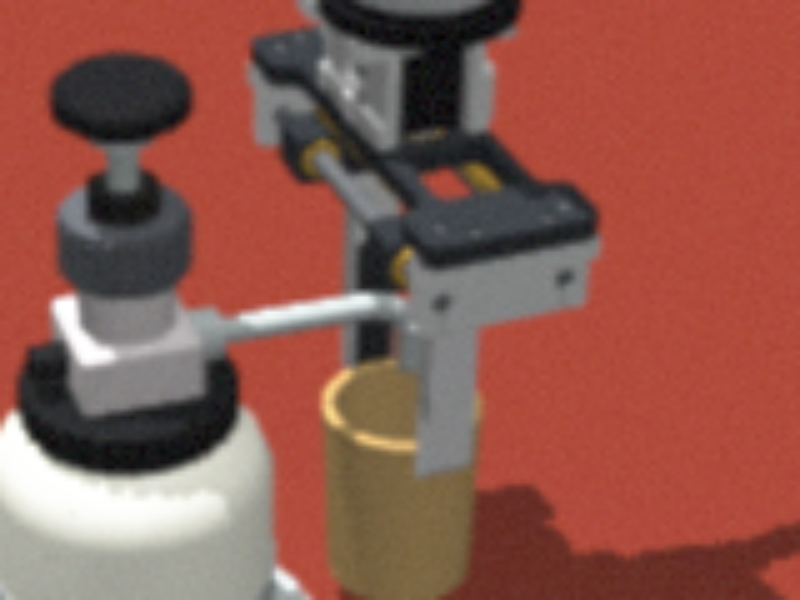

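View pics/d4.png

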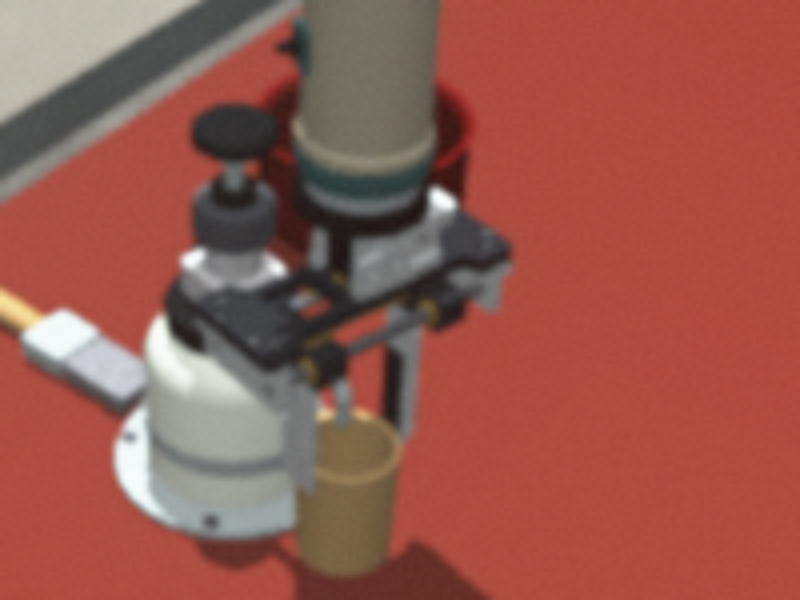

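The tube tip is right above the cup and clear of the rods. Lowering and releasing.

Emit:
apply_moves([
  [[0,0.5,0.2],0,5.5],
  [[0,1,0.2],0,5.5],
  [[0,1.3,0.2],0,5.5],
  [[0,1.5,0.2],0,5.5],
  [[0,1.5,0.2],0,5.5],
])

```text
time_s: 7.0
eef_pos: [0.5139, 0.0424, 0.0673]
orientation: [-0.7, 0.7, -0.098, 0.097]
ft_force: [-0.3, -0.4, -1.6]
opening: 0.0619
```

```bash
python3 -c "
from h import *
plan([.515,.042,.067],-15.5)"
```

```text
t 7.0 pos [0.5139 0.0424 0.0673] xang -15.851715069212826 tilt [-0.0003 -1.     -0.0002] F [-0.3364 -0.4106 -1.6342] op 0.06186300952677728 q [-0.0525  0.307   1.8379 -0.0001  0.9971 -1.3466]
shift cm [ 0.1186  0.0304 -0.0127] turn -0.0061385859866433705
```

Still carrying its weight (-1.6 N), so I'll go down 1 mm more at a time, then open.

Emit:
apply_moves([
  [[0,0.05,0],0,5.5],
  [[0,0.1,0],0,5.5],
  [[0,0.1,0],0,5.5],
])

```text
time_s: 7.3
eef_pos: [0.5142, 0.0424, 0.0671]
orientation: [-0.7, 0.7, -0.097, 0.098]
ft_force: [-0.9, 0.7, 4.2]
opening: 0.0621
```

Emit:
apply_moves([
  [[0,0,0],0,6.3],
  [[0,0,0],0,6.6],
  [[0,0,0],0,7.5],
  [[0,0,0],0,8.5],
  [[0,0,0],0,9.4],
])

```text
time_s: 7.8
eef_pos: [0.5141, 0.0424, 0.0663]
orientation: [-0.7, 0.7, -0.098, 0.098]
ft_force: [-0.6, 0.8, -1.0]
opening: 0.0867
```

```bash
python3 -c "
from h import *
plan([.515,.042,.067],-15.5)
i=robot.snapshot('side');cv2.imwrite('pics/d5.png',cv2.resize(i[210:330,300:460],(800,600)))
"
```

```text
t 7.8 pos [0.5141 0.0424 0.0663] xang -15.859073457374352 tilt [-0.0001 -1.     -0.0001] F [-0.614   0.8175 -1.0498] op 0.0866946199600163 q [-0.0526  0.3084  1.8389 -0.0001  0.9945 -1.3466]
shift cm [ 0.0921 -0.0691 -0.0128] turn -0.006267014087702175
```

View pics/d5.png

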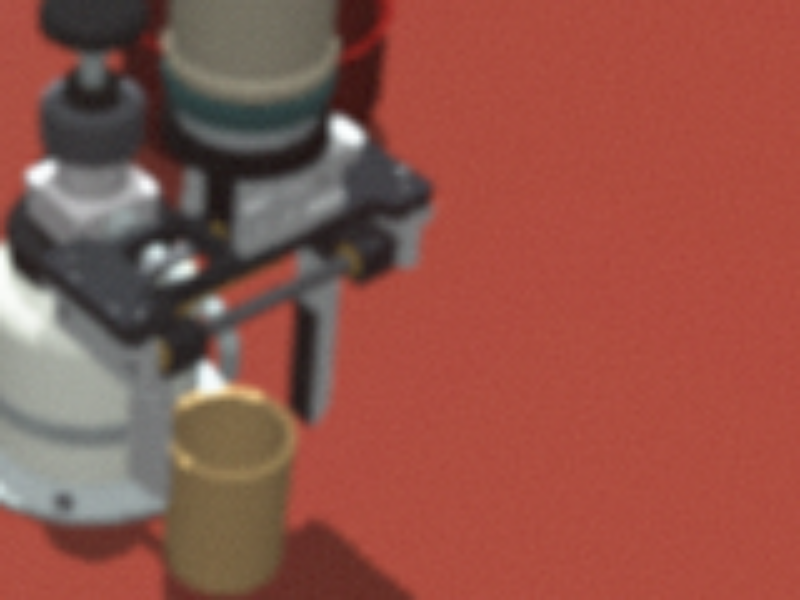

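The cup stands free with the fingers well apart. Going straight up to z≈0.32.

Emit:
apply_moves([
  [[0,0,0],0,9.4],
  [[0,-1,0],0,9.4],
  [[0,-3.5,0],0,9.4],
  [[0,-7,0],0,9.4],
  [[0,-11,0],0,9.4],
])

```text
time_s: 8.35
eef_pos: [0.5133, 0.0424, 0.1776]
orientation: [-0.7, 0.7, -0.098, 0.097]
ft_force: [1.2, 0.2, 0.1]
opening: 0.0941
```

Emit:
apply_moves([
  [[0,-3,0],0,5],
  [[0,-6,0],0,1],
  [[0,-9,0],0,0],
  [[0,-12,0],0,0],
  [[0,-14,0],0,0],
])

```text
time_s: 8.85
eef_pos: [0.5145, 0.0424, 0.3197]
orientation: [0.7, -0.7, 0.096, -0.099]
ft_force: [0.2, -0.9, -0.1]
opening: 0.0574
```

```bash
python3 -c "
from h import *
plan([.6225,.011,.28],-15.5)
i=robot.snapshot('side');cv2.imwrite('pics/d6.png',cv2.resize(i[180:330,260:460],(800,600)));cv2.imwrite('pics/d6f.png',i)
i=robot.snapshot('scene');cv2.imwrite('pics/s6.png',cv2.resize(i[180:315,280:460],(800,600)));cv2.imwrite('pics/s6f.png',i)
c=robot.get_calibration('wrist');np.save('c6.npy',c,allow_pickle=True)
cv2.imwrite('pics/w6.png',robot.snapshot('wrist'))
for p in [[.515,.042,.112],[.5141,.0424,.08],[.623,.012,.26]]: print(proj('scene',p),proj('side',p),proj('wrist',p,c))
"
```

```text
t 8.85 pos [0.5145 0.0424 0.3197] xang -15.855155583528955 tilt [ 0.0039 -1.      0.0008] F [ 0.1728 -0.8856 -0.1372] op 0.05737781321262959 q [-0.0526  0.1396  1.4074 -0.0001  1.5907 -1.3466]
shift cm [11.2313  4.0142 -0.0713] turn -0.0061986342894220035
[390.4961 253.3463] [346.345  285.6598] [319.1471 212.0415]
[390.4933 266.5973] [346.0281 296.1797] [319.2935 206.2928]
[335.5573 196.6644] [317.7119 211.51  ] [319.8447 386.4926]
```

View pics/d6.png

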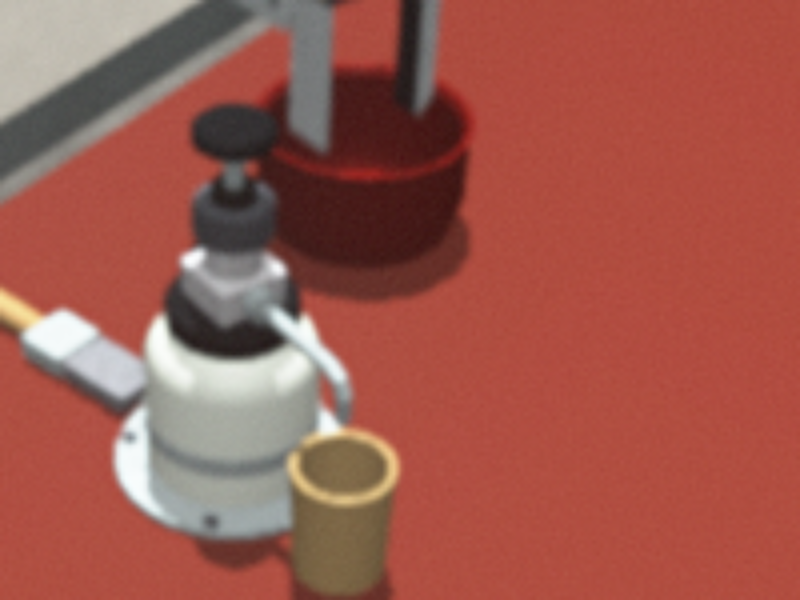

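View pics/s6.png

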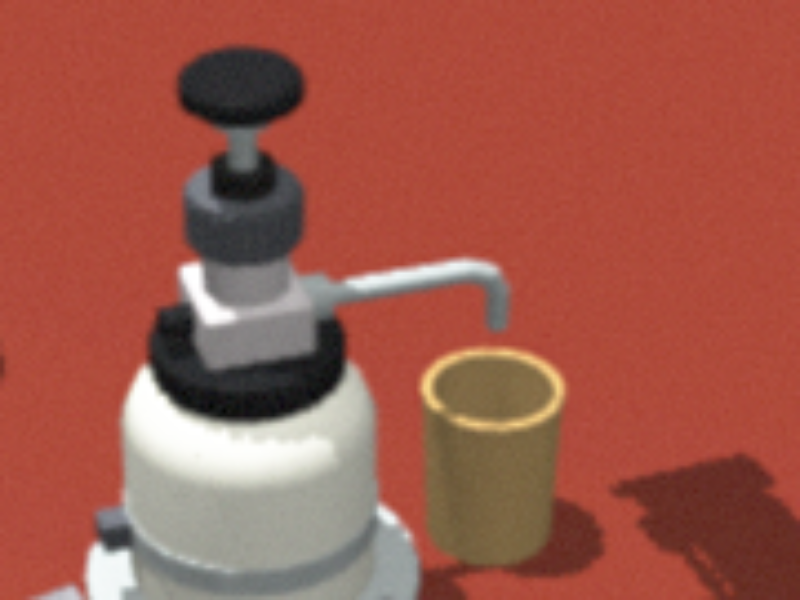

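View pics/w6.png

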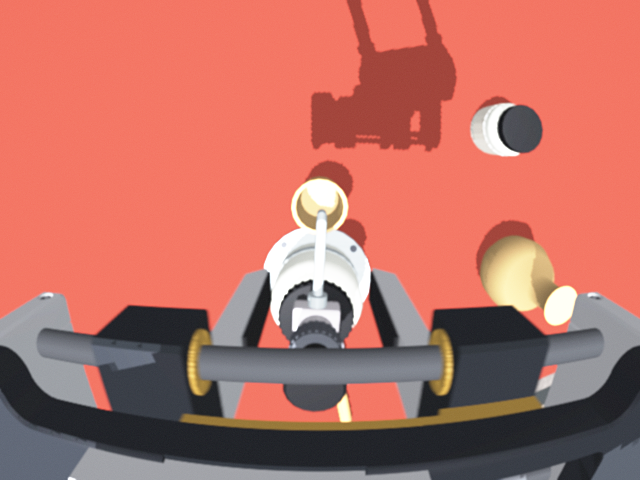

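The cup is centred under the outlet to within about 2 mm in both fixed views (scene: rim centre (391,268) against tip (392,254); side: (346,297) against (346,285.5)). The wrist view puts the plunger head at column 315, so its axis is nearer y≈0.009. Moving above the head with the fingers shut.

Emit:
apply_moves([
  [[1,0,-0.1],0,0],
  [[3,0,-0.2],0,0],
  [[6,0,-0.2],0,0],
  [[9,0,-0.2],0,0],
  [[11.2,0,-0.2],0,0],
])

```text
time_s: 9.5
eef_pos: [0.6227, 0.009, 0.3138]
orientation: [-0.7, 0.701, -0.099, 0.097]
ft_force: [-1.0, -0.3, 0.6]
opening: 0.0056
```

Emit:
apply_moves([
  [[0,1,0],0,0],
  [[0,2,0],0,0],
  [[0,3,0],0,0],
  [[0,4,0],0,0],
  [[0,4,0],0,0],
])

```text
time_s: 10.0
eef_pos: [0.6196, 0.0103, 0.2747]
orientation: [-0.7, 0.7, -0.099, 0.096]
ft_force: [-0.2, 0.2, -0.9]
opening: 0.0005
```

```bash
python3 -c "
from h import *
plan([.6225,.009,.26],-15.5)
i=robot.snapshot('side');cv2.imwrite('pics/d7.png',cv2.resize(i[180:330,260:460],(800,600)))
i=robot.snapshot('scene');cv2.imwrite('pics/s7.png',cv2.resize(i[150:285,270:450],(800,600)))
"
```

```text
t 10.0 pos [0.6196 0.0103 0.2747] xang -15.840567986822947 tilt [-0.0033 -1.     -0.0007] F [-0.1865  0.2172 -0.8793] op 0.0004617123195143058 q [-0.0957  0.3189  1.2741 -0.      1.552  -1.39  ]
shift cm [ 0.3225  1.4685 -0.039 ] turn -0.005944032696949087
```

View pics/d7.png

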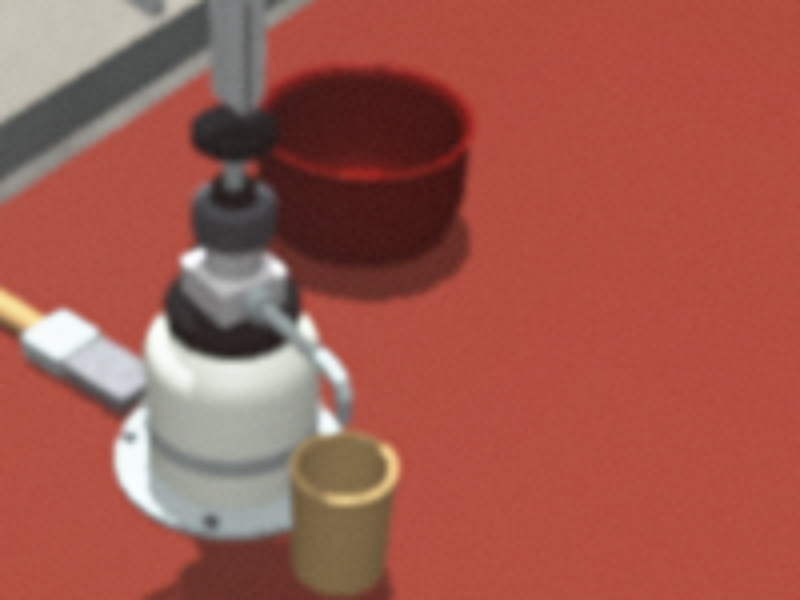

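View pics/s7.png

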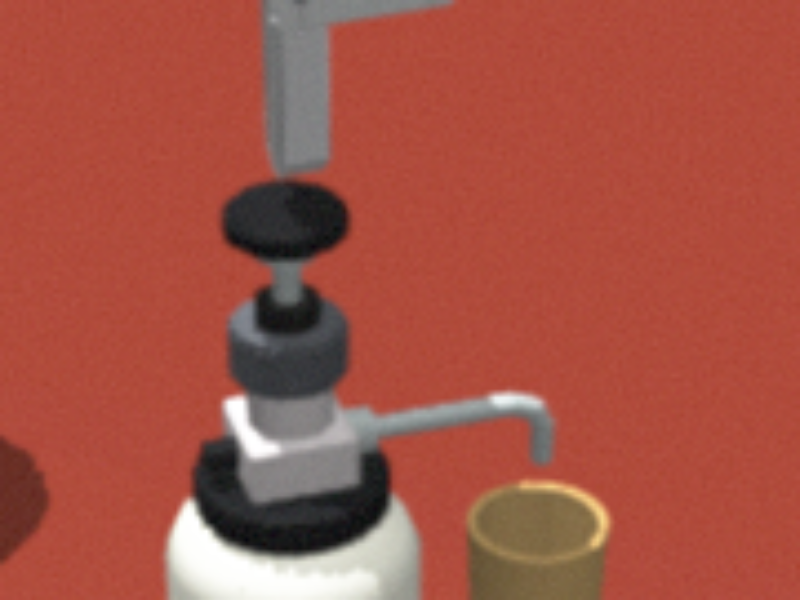

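Over the head and centred. I'll descend to about 9 mm of travel, then feel in small steps.

Emit:
apply_moves([
  [[0.3,0.7,0],0,0],
  [[0.3,1.3,0],0,0],
  [[0.3,1.8,0],0,0],
  [[0.3,2.2,0],0,0],
  [[0.3,2.4,0],0,0],
])

```text
time_s: 10.6
eef_pos: [0.6245, 0.009, 0.2524]
orientation: [-0.7, 0.7, -0.097, 0.098]
ft_force: [0.2, 0.2, 2.1]
opening: 0.0002
```

Emit:
apply_moves([
  [[0,0.05,0],0,0],
  [[0,0.1,0],0,0],
  [[0,0.15,0],0,0],
])

```text
time_s: 10.9
eef_pos: [0.6245, 0.009, 0.2513]
orientation: [-0.7, 0.7, -0.097, 0.098]
ft_force: [1.6, -0.3, 3.5]
opening: 0.0007
```

Emit:
apply_moves([
  [[0,0.05,0],0,0],
  [[0,0.1,0],0,0],
  [[0,0.15,0],0,0],
  [[0,0.15,0],0,0],
])

```text
time_s: 11.3
eef_pos: [0.6244, 0.009, 0.2495]
orientation: [-0.7, 0.7, -0.097, 0.098]
ft_force: [1.1, -0.3, 3.4]
opening: 0.0004
```

Emit:
apply_moves([
  [[0,0.05,0],0,0],
  [[0,0.1,0],0,0],
  [[0,0.1,0],0,0],
])

```text
time_s: 11.6
eef_pos: [0.6244, 0.009, 0.2485]
orientation: [-0.7, 0.7, -0.097, 0.098]
ft_force: [1.8, -1.0, 3.0]
opening: 0.0006
```

Emit:
apply_moves([
  [[0,0.05,0],0,0],
  [[0,0.1,0],0,0],
  [[0,0.1,0],0,0],
])

```text
time_s: 11.9
eef_pos: [0.6243, 0.009, 0.2474]
orientation: [-0.7, 0.7, -0.097, 0.098]
ft_force: [2.6, -0.2, 2.1]
opening: 0.0006
```

Emit:
apply_moves([
  [[0,0.05,0],0,0],
  [[0,0.1,0],0,0],
  [[0,0.1,0],0,0],
])

```text
time_s: 12.2
eef_pos: [0.6243, 0.009, 0.2464]
orientation: [-0.7, 0.7, -0.097, 0.098]
ft_force: [2.4, -1.5, 3.3]
opening: 0.0004
```

Emit:
apply_moves([
  [[0,0.05,0],0,0],
  [[0,0.1,0],0,0],
  [[0,0.1,0],0,0],
])

```text
time_s: 12.5
eef_pos: [0.6242, 0.009, 0.2454]
orientation: [-0.7, 0.7, -0.098, 0.098]
ft_force: [1.3, 0.0, 3.4]
opening: 0.0006
```

Emit:
apply_moves([
  [[0,0.05,0],0,0],
  [[0,0.1,0],0,0],
  [[0,0.1,0],0,0],
])

```text
time_s: 12.8
eef_pos: [0.6242, 0.0091, 0.2444]
orientation: [-0.7, 0.7, -0.098, 0.098]
ft_force: [1.8, -0.3, 2.7]
opening: 0.0005
```

Emit:
apply_moves([
  [[0,0.05,0],0,0],
  [[0,0.1,0],0,0],
  [[0,0.1,0],0,0],
])

```text
time_s: 13.1
eef_pos: [0.6242, 0.009, 0.2434]
orientation: [-0.7, 0.7, -0.098, 0.098]
ft_force: [2.0, -0.1, 2.9]
opening: 0.0005
```

Emit:
apply_moves([
  [[0,0.05,0],0,0],
  [[0,0.05,0],0,0],
])

```text
time_s: 13.3
eef_pos: [0.6242, 0.009, 0.2429]
orientation: [-0.7, 0.7, -0.098, 0.098]
ft_force: [1.7, 0.3, 3.9]
opening: 0.0005
```

Emit:
apply_moves([
  [[0,0.05,0],0,0],
  [[0,0.05,0],0,0],
])

```text
time_s: 13.5
eef_pos: [0.6242, 0.0091, 0.2424]
orientation: [-0.7, 0.7, -0.098, 0.098]
ft_force: [2.1, -0.0, 3.2]
opening: 0.0005
```

Emit:
apply_moves([
  [[0,0.05,0],0,0],
  [[0,0.05,0],0,0],
])

```text
time_s: 13.7
eef_pos: [0.6242, 0.0091, 0.2419]
orientation: [-0.7, 0.7, -0.098, 0.098]
ft_force: [1.8, -0.3, 2.6]
opening: 0.0002
```

Emit:
apply_moves([
  [[0,0.05,0],0,0],
  [[0,0.05,0],0,0],
])

```text
time_s: 13.9
eef_pos: [0.6242, 0.0091, 0.2414]
orientation: [-0.7, 0.7, -0.098, 0.098]
ft_force: [2.7, -0.5, 3.7]
opening: 0.0007
```

Emit:
apply_moves([
  [[0,0.05,0],0,0],
  [[0,0.05,0],0,0],
])

```text
time_s: 14.1
eef_pos: [0.6242, 0.009, 0.2411]
orientation: [-0.7, 0.7, -0.097, 0.098]
ft_force: [2.4, -0.5, 4.5]
opening: 0.0004
```

Emit:
apply_moves([
  [[0,0,0],0,0],
])

```text
time_s: 14.2
eef_pos: [0.6242, 0.009, 0.2411]
orientation: [-0.7, 0.7, -0.097, 0.098]
ft_force: [2.2, 0.1, 3.5]
opening: 0.0003
```

Emit:
apply_moves([
  [[0,0.03,0],0,0],
  [[0,0.03,0],0,0],
])

```text
time_s: 14.4
eef_pos: [0.6242, 0.009, 0.241]
orientation: [-0.7, 0.7, -0.097, 0.098]
ft_force: [1.7, -0.2, 5.9]
opening: 0.0005
```

Position has stopped advancing and the force is rising: this is the first stop, at about 19 mm of travel. I'll build to around 8 N and rest.

Emit:
apply_moves([
  [[0,0.03,0],0,0],
  [[0,0.03,0],0,0],
])

```text
time_s: 14.6
eef_pos: [0.6243, 0.0091, 0.2409]
orientation: [-0.7, 0.7, -0.097, 0.098]
ft_force: [2.2, -0.0, 5.9]
opening: 0.0002
```

Emit:
apply_moves([
  [[0,0,0],0,0],
  [[0,0,0],0,0],
])

```text
time_s: 14.8
eef_pos: [0.6242, 0.009, 0.2409]
orientation: [-0.7, 0.7, -0.097, 0.098]
ft_force: [0.6, 0.1, 6.4]
opening: 0.0007
```

Emit:
apply_moves([
  [[0,0.03,0],0,0],
  [[0,0.05,0],0,0],
  [[0,0.05,0],0,0],
])

```text
time_s: 15.1
eef_pos: [0.6243, 0.009, 0.2408]
orientation: [-0.7, 0.7, -0.097, 0.098]
ft_force: [1.1, -0.9, 8.1]
opening: 0.0008
```

Emit:
apply_moves([
  [[0,0,0],0,0],
  [[0,0,0],0,0],
  [[0,0,0],0,0],
  [[0,0,0],0,0],
  [[0,0,0],0,0],
])

```text
time_s: 15.6
eef_pos: [0.6243, 0.009, 0.2408]
orientation: [-0.7, 0.7, -0.097, 0.098]
ft_force: [1.1, -1.4, 7.6]
opening: 0.0002
```

Emit:
apply_moves([
  [[0,0,0],0,0],
  [[0,0,0],0,0],
  [[0,0,0],0,0],
  [[0,0,0],0,0],
  [[0,0,0],0,0],
])

```text
time_s: 16.1
eef_pos: [0.6243, 0.009, 0.2408]
orientation: [-0.7, 0.7, -0.097, 0.098]
ft_force: [0.6, -0.1, 7.4]
opening: 0.0003
```

Emit:
apply_moves([
  [[0,0,0],0,0],
  [[0,0,0],0,0],
  [[0,0,0],0,0],
  [[0,0,0],0,0],
  [[0,0,0],0,0],
])

```text
time_s: 16.6
eef_pos: [0.6243, 0.009, 0.2408]
orientation: [-0.7, 0.7, -0.097, 0.098]
ft_force: [0.5, -0.5, 6.7]
opening: 0.0004
```

Held for 1.5 s at a steady 7 to 8 N with no movement. Now pressing on to the second stop.

Emit:
apply_moves([
  [[0,0.2,0],0,0],
  [[0,0.4,0],0,0],
  [[0,0.6,0],0,0],
  [[0,0.8,0],0,0],
  [[0,1.0,0],0,0],
])

```text
time_s: 17.1
eef_pos: [0.6244, 0.009, 0.2335]
orientation: [-0.7, 0.7, -0.096, 0.099]
ft_force: [-1.7, -0.6, 18.4]
opening: 0.0008
```

Emit:
apply_moves([
  [[0,0.1,0],0,0],
  [[0,0.1,0],0,0],
])

```text
time_s: 17.3
eef_pos: [0.6245, 0.009, 0.2327]
orientation: [-0.7, 0.7, -0.096, 0.099]
ft_force: [-1.4, -0.4, 17.8]
opening: 0.0006
```

Emit:
apply_moves([
  [[0,0.1,0],0,0],
  [[0,0.15,0],0,0],
  [[0,0.15,0],0,0],
  [[0,0.15,0],0,0],
])

```text
time_s: 17.7
eef_pos: [0.6245, 0.009, 0.232]
orientation: [-0.7, 0.7, -0.096, 0.099]
ft_force: [-2.1, 0.0, 20.1]
opening: 0.0006
```

Emit:
apply_moves([
  [[0,0,0],0,0],
  [[0,0,0],0,0],
  [[0,0,0],0,0],
  [[0,0,0],0,0],
  [[0,0,0],0,0],
])

```text
time_s: 18.2
eef_pos: [0.6245, 0.009, 0.232]
orientation: [-0.7, 0.7, -0.096, 0.099]
ft_force: [-2.3, -0.2, 19.9]
opening: 0.0002
```

Emit:
apply_moves([
  [[0,0.1,0],0,0],
  [[0,0.1,0],0,0],
  [[0,0.1,0],0,0],
  [[0,0.1,0],0,0],
])

```text
time_s: 18.6
eef_pos: [0.6245, 0.009, 0.2318]
orientation: [-0.7, 0.7, -0.096, 0.099]
ft_force: [-2.9, 0.3, 23.7]
opening: 0.0005
```

Solid: the force rises to 24 N with almost no movement, so it's on the second stop. Now letting it up slowly, at 10 to 15 mm/s.

Emit:
apply_moves([
  [[0,-0.1,0],0,0],
  [[0,-0.2,0],0,0],
  [[0,-0.3,0],0,0],
  [[0,-0.4,0],0,0],
  [[0,-0.5,0],0,0],
])

```text
time_s: 19.1
eef_pos: [0.6244, 0.009, 0.2352]
orientation: [-0.7, 0.7, -0.096, 0.099]
ft_force: [-1.6, 0.7, 16.1]
opening: 0.0002
```

Emit:
apply_moves([
  [[0,-0.1,0],0,0],
  [[0,-0.2,0],0,0],
  [[0,-0.3,0],0,0],
  [[0,-0.4,0],0,0],
  [[0,-0.5,0],0,0],
])

```text
time_s: 19.6
eef_pos: [0.6244, 0.009, 0.2395]
orientation: [-0.7, 0.7, -0.096, 0.099]
ft_force: [-0.7, 0.5, 14.1]
opening: 0.0002
```

Emit:
apply_moves([
  [[0,-0.1,0],0,0],
  [[0,-0.2,0],0,0],
  [[0,-0.3,0],0,0],
  [[0,-0.4,0],0,0],
  [[0,-0.5,0],0,0],
])

```text
time_s: 20.1
eef_pos: [0.6242, 0.009, 0.2414]
orientation: [-0.7, 0.7, -0.097, 0.098]
ft_force: [2.5, -0.6, 3.4]
opening: 0.0006
```

Emit:
apply_moves([
  [[0,-0.15,0],0,0],
  [[0,-0.3,0],0,0],
  [[0,-0.45,0],0,0],
  [[0,-0.6,0],0,0],
  [[0,-0.75,0],0,0],
])

```text
time_s: 20.6
eef_pos: [0.6241, 0.0091, 0.2488]
orientation: [-0.7, 0.7, -0.098, 0.097]
ft_force: [2.0, -0.1, 3.6]
opening: 0.0004
```

Emit:
apply_moves([
  [[0,-0.15,0],0,0],
  [[0,-0.3,0],0,0],
  [[0,-0.45,0],0,0],
  [[0,-0.6,0],0,0],
  [[0,-0.75,0],0,0],
])

```text
time_s: 21.1
eef_pos: [0.624, 0.0091, 0.2564]
orientation: [-0.7, 0.7, -0.098, 0.097]
ft_force: [1.0, -1.5, 2.1]
opening: 0.0004
```

Emit:
apply_moves([
  [[0,-0.15,0],0,0],
  [[0,-0.3,0],0,0],
  [[0,-0.45,0],0,0],
  [[0,-0.6,0],0,0],
  [[0,-0.75,0],0,0],
])

```text
time_s: 21.6
eef_pos: [0.6232, 0.0091, 0.2634]
orientation: [-0.7, 0.7, -0.098, 0.097]
ft_force: [0.5, 0.1, 0.1]
opening: 0.0004
```

Emit:
apply_moves([
  [[0,-0.3,0],0,0],
  [[0,-1,0],0,0],
  [[0,-2.5,0],0,0],
  [[0,-4,0],0,0],
  [[0,-5.5,0],0,0],
])

```text
time_s: 22.1
eef_pos: [0.6239, 0.0091, 0.3197]
orientation: [-0.7, 0.7, -0.098, 0.097]
ft_force: [0.3, 0.0, 0.5]
opening: 0.0004
```

Emit:
apply_moves([
  [[0,-1.5,0],0,0],
  [[0,-2,0],0,0],
  [[0,-2,0],0,0],
  [[0,-2,0],0,0],
  [[0,-2,0],0,0],
])

```text
time_s: 22.6
eef_pos: [0.6238, 0.0091, 0.3379]
orientation: [-0.7, 0.7, -0.098, 0.097]
ft_force: [0.2, -0.1, -0.2]
opening: 0.0006
```

```bash
python3 -c "
from h import *
plan([.6225,.009,.26],-15.5)
i=robot.snapshot('side');cv2.imwrite('pics/d8.png',cv2.resize(i[180:330,260:460],(800,600)))
j=robot.snapshot('scene');cv2.imwrite('pics/s8.png',j)
a=cv2.imread('pics/s6f.png');d=cv2.absdiff(a,j).max(2)[185:];print(np.argwhere(d>60).min(0)+[185,0] if (d>60).any() else 'none',(d>60).sum())
"
```

```text
t 22.6 pos [0.6238 0.0091 0.3379] xang -15.858372760072346 tilt [-0.0018 -1.     -0.0004] F [ 0.1566 -0.081  -0.2287] op 0.0006448375822157628 q [-0.0969  0.3154  1.1299 -0.0001  1.6981 -1.3909]
shift cm [-0.1051  7.7863 -0.041 ] turn -0.006254784612722042
[185 358] 6834
```

View pics/d8.png

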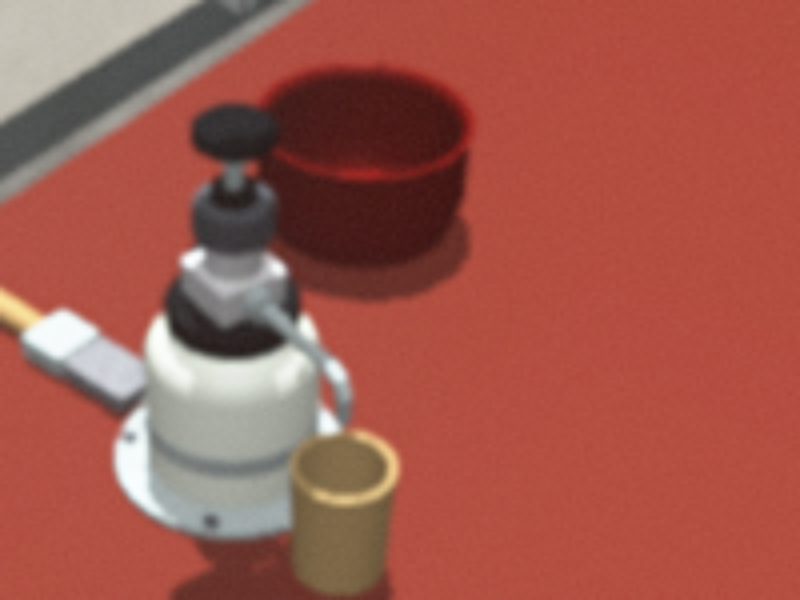

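View pics/s8.png

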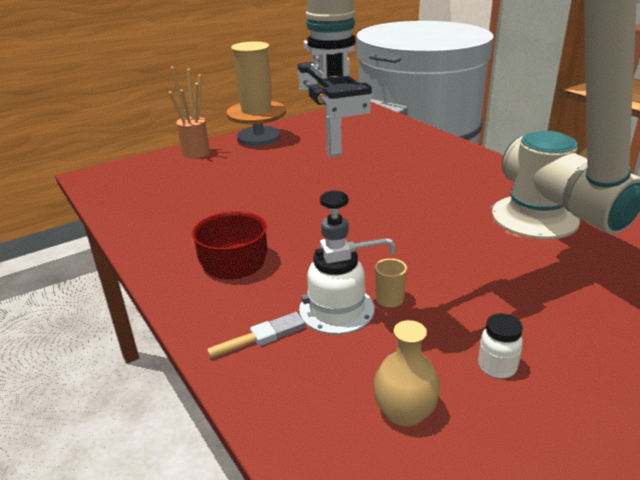

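The plunger head is back at its starting pixel, (334,199) in the scene view. The cup stands under the spout at (391,282), and the pot, jar, vase and brush are where they were. The differing pixels come from the moved arm and its shadow. Handing in.

```bash
python3 -c "
from station import robot
print(robot.finish_job())"
```

```text
the job is handed in; nothing more can be done
None
```

I carried out every step and handed the job in at about 22.6 s of the 72 s allowed. No verdict came back.

- **Cup:** I gripped it just below the rim, moved it in from the free side of the spout and set it down. Both fixed views put it within about 2 mm of the outlet's centre, upright, after I let go.
- **First stop:** I felt it at about 19 mm of travel and rested there for 1.5 s at a steady 7–8 N, below the cushion's 13–15 N, with no movement.
- **Second stop:** The plunger went about 9 mm further and turned solid at 20–24 N. I held it there for over half a second.
- **Release:** I let the plunger up at 10–15 mm/s until the force fell to about zero with the fingers at z ≈ 0.263, then backed the arm off to z ≈ 0.34.

In the last pictures the plunger head is back at its starting position, and the cup is upright under the spout. The jar, vase, pot and brush look unmoved. A pixel difference against an earlier picture flagged many changed pixels. I put that down to the arm and its shadow and did not separate them, so the "unmoved" check is by eye.

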